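# Re-house three swapped specimens in a collection drawer

## Task

Three specimens in the drawer were put back in one another's trays and lie across pockets they do not fit: the round ammonite, the long dark crystal and the trilobite slab. Seat each one fully home in the pocket moulded to its own outline, face up as it lies now, setting one down on the plain empty tray on the way to free its place; set them down rather than drop them, and leave the pyrite cube where it is.

Things in the scene. Friction and masses are not known exactly. Their poses are not given: they have to be found in the camera images.
- drawer: Open grey steel drawer on the bench, 285 (its x) by 475 mm (its y), walls 50 mm high, floor 3 mm thick. Origin: centre of underside. Six fixed unit trays stand in it in two rows of three, centres about 120 mm (x) and 145 mm (y) apart, which in which cell varies: those listed, the pyrite's, and one with six small clear boxes (tops 45 mm above the bench).
- tray_round: Unit tray: fixed rigid grey plate with cream edges, 124 (its x) by 100 mm (its y), 20 mm high; in its middle a round pocket 64 mm wide, 7 mm deep, rim bevelled 2 mm: the ammonite's place. Origin: centre of underside, 3 mm above the bench; the pocket's dark floor is 13 mm, the flat top 20 mm above the origin. At the start the crystal lies across it.
- tray_slot: Unit tray of the same outside size and heights, with a long narrow pocket 104 mm (along its x) by 30 mm (its y), 7 mm deep, in the middle: the crystal's place (either end first). Origin: centre of its underside; pocket floor at 13 mm, top at 20 mm. At the start the slab lies across it.
- tray_oblong: Unit tray of the same outside size and heights, with an oblong pocket 74 mm (along its x) by 42 mm (its y), 7 mm deep, in the middle: the slab's place (either end first). Origin: centre of its underside; pocket floor at 13 mm, top at 20 mm. At the start the ammonite lies across it.
- tray_spare: Empty unit tray of the same outside size, with a plain flat top and no pocket: the free spot. Origin: centre of its underside; top at 20 mm.
- ammonite: Coiled fossil ammonite, brown, a round disc 56 mm across and 24 mm high (rim straight up to 18 mm), lying flat, about 150 g. Origin: centre of its underside; z up through the coiled face. Any yaw fits its pocket.
- crystal: Long dark green-black crystal with lengthwise striations, a bar 96 mm (its x) by 22 mm (its y) by 22 mm high, stepped down to a blunt tip over the last 10 mm at +x; about 140 g. Origin: centre of its underside; z up.
- slab: Sawn pale grey-brown rock slab with a small dark trilobite in relief on top, 66 mm (its x) by 34 mm (its y) by 22 mm high (24 mm with the relief), about 130 g. Origin: centre of its underside; z up.
- pyrite: Brassy pyrite cube, 34 mm wide, 34 mm high (about 41 mm with the small crystals on top), already in its own square pocket; to be left alone. Origin: centre of its underside, 16 mm above the bench.
Not all that is in view belongs to the job. What is shaped like the tray_slot but blue or purple is not meant.

How it is judged:
On the way:
1. one of the three specimens has been set down and let go on the plain empty tray (((horizontal distance between ammonite and tray_spare below 0.05 m and z of ammonite in the frame of tray_spare between 0.016 and 0.024 m and contact force between the fingers and ammonite below 0.1 N) or (horizontal distance between crystal and tray_spare below 0.05 m and z of crystal in the frame of tray_spare between 0.016 and 0.024 m and contact force between the fingers and crystal below 0.1 N) or (horizontal distance between slab and tray_spare below 0.05 m and z of slab in the frame of tray_spare between 0.016 and 0.024 m and contact force between the fingers and slab below 0.1 N))), for 0.2 s.
At the end, for the whole second after the job is handed in: The ammonite, crystal and slab are each down in the pocket of their own shape: centred on it to 10 mm, underside within 3.5 mm of the pocket's floor, face up and level to 0.12 rad, let go and at rest; the pyrite cube is within 15 mm of where it was (horizontal distance between ammonite and tray_round below 0.01 m and z of ammonite in the frame of tray_round below 0.0165 m and angle between each of ammonite, crystal, slab's own z axis and vertical below 0.12 rad and linear speed of each of ammonite, crystal, slab below 0.02 m/s and contact force between the fingers and ammonite below 0.1 N and horizontal distance between crystal and tray_slot below 0.01 m and z of crystal in the frame of tray_slot below 0.0165 m and contact force between the fingers and crystal below 0.1 N and horizontal distance between slab and tray_oblong below 0.01 m and z of slab in the frame of tray_oblong below 0.0165 m and contact force between the fingers and slab below 0.1 N and distance of pyrite from where it was at the start of the episode below 0.015 m); the robot touches nothing.
It fails at once if the pyrite cube is pushed more than 15 mm from its place (distance of pyrite from where it was at the start of the episode above 0.015 m).
It fails at once if a specimen is rolled over (tilted more than 0.8 rad) (angle between any of ammonite, crystal, slab's own z axis and vertical above 0.8 rad).
It fails at once if a specimen is dropped from about 20 mm or more (moves freely faster than 0.6 m/s) ((linear speed of ammonite above 0.6 m/s and contact force between the fingers and ammonite below 0.05 N) or (linear speed of crystal above 0.6 m/s and contact force between the fingers and crystal below 0.05 N) or (linear speed of slab above 0.6 m/s and contact force between the fingers and slab below 0.05 N)).
It also fails if it takes over 86 s, if anything falls off the work surface, if the arm or the gripper's body presses on something with over 40 N, if the wrist force passes 120 N, or if a joint passes its speed limit or range.

## Robot

A 6-joint arm with a two-finger parallel gripper is mounted at the origin on the work surface. World frame = base frame: x ahead of the robot, y to its left, z up, the work surface at z = 0. Lengths are in m, angles in rad, forces in N, time in s.
With the tool pointing down it reaches from about 0.225 to 0.875 m from the base axis. Payload 3.4 kg.
Tool frame: the origin (TCP) lies at the very end of the fingers, on their centre line; the grasp point (between the pads) lies 19 mm behind it; z points along the fingers, y is the line along which they close (so a half turn about z gives the same grasp; the last joint's range is limited). The gripper opens to 85 mm and grips with 20 to 120 N. Pads are 22 mm wide; open, the fingers measure 114 mm over their backs; the gripper's body (76 mm by 85 mm) begins 54 mm behind the grasp point. The pads swing forward as they close: fully open they stand 13 mm farther back than shut.
Start: joints at [-1.393, 0.276, 1.505, -0, 1.361, -0.121], TCP at [0.169, -0.55, 0.231] pointing down, gripper open.
Joint ranges: [-2.89, 2.89], [-0.75, 2.08], [0.22, 2.7], [-1.18, 4.32], [0.11, 2.71], [-2.7, 2.7]. Speed limits (rad/s): [2.57, 2.57, 3.14, 3.14, 3.14, 3.14].

## Interface

Orientations are given as a unit quaternion [w, x, y, z].
In Python, from workcell import ctrl, viewer gives the robot as it stands. The module is installed in compiled form; this text tells all that it offers.
- The arm moves only by the tool send_rows, never from a script. Its argument "increments" is a list of rows, each a list of 7 numbers: the opening, from 0 (shut) to 1 (fully open), then the shift along the tool's x, y, z in m, then the turn, a rotation vector about the tool's x, y, z in degrees. In form: [[grip, x, y, z, wx, wy, wz], ...]. A call has 1 to 10 rows; each row shifts and turns the commanded pose from where the row before left it, along the tool's axes as they then stand; what a row does not reach is not made up. A row lasts 1/12 s, in which the tool goes at most 41.7 mm and 7.16 degrees, less where a joint would pass 70% of its speed; a pose out of reach is approached as far as the arm can. A call is refused whole if a number of a shift passes 0.0417 or a number of a turn 7.16, either way. A call with a gripper value outside its range is refused whole. The fingers move at their own pace and stop on an object; "squeeze" is the grip in N (left out, the last holds). Time passes only in rows, so rows that do not move let the fingers close. It gives the time, the measured TCP pose, the force, the opening and the grip force at its end, in the units of the state.
- ctrl.state(): the state, without advancing time (a new reading comes with each control period).
- viewer.read_camera(name): name is "scene" or "top"; returns the picture (400x640x3 uint8, red, green, blue); there is no depth.
- viewer.calibration(name): a dict with "camera_matrix" (3x3 intrinsics, pixels), "k1" (the pictures are not rectified: a ray, as slopes to the right and down, at radius r is drawn at 1 + k1 r^2 times it, then the intrinsics apply), "extrinsics" (4x4, takes a point from world to camera coordinates). Camera axes: x right, y down, z forward; pixel columns grow to the right and rows downward; lengths in m; the calibration is good to about 2 mm. A picture is of the moment at which its call begins. calibration takes no time and is no camera call.
- ctrl.close_job(): hands the job in; it is judged then, once.
The state is a dict: "t": time; "joint_pos": joint angles; "joint_velocities": joint speeds; "effort": joint torques, N m; "position": TCP position; "orientation": TCP orientation; "force": force on the tool from outside, world axes, zero at the start; "ft_torque": the same for the moment, N m; "finger_gap": finger opening in m; "grip_force": force on a finger pad.
Only numpy, scipy, OpenCV 4.12 (cv2) and the standard library are available. Lean on these libraries where they do the work, as an engineer would, in place of code of your own. Each camera call takes 0.05 s, during which the arm holds its last target. There are 200 camera calls.

## Working session

There is one attempt and no reset: what is moved stays moved. The work goes in short steps, Python scripts to look and compute and a tool call to move; the robot and the scene stay as the last step left them, time stands still between calls to the robot, and variables do not carry over. Pictures are saved under pics/ and viewed, at most 14 in all, crops included, and the job is handed in when it is done.

Besides the shell and the picture viewer there is one more tool, called after ">>>" as name(argument=value, ...), one argument or row to a line, values as JSON. send_rows: Moves the arm, as the interface text tells. Its arguments: {"type":"object","properties":{"increments":{"type":"array","items":{"type":"array","items":{"type":"number"}}},"squeeze":{"type":"number"}},"required":["increments"]}

```bash
mkdir -p pics; cat > h.py <<'E'
import numpy as np, cv2
from workcell import ctrl, viewer
def ray(name,px):
    c=viewer.calibration(name);K=np.array(c["camera_matrix"]);E=np.array(c["extrinsics"])
    px=np.atleast_2d(px).astype(float)
    d=np.c_[(px[:,0]-K[0,2])/K[0,0],(px[:,1]-K[1,2])/K[1,1]];u=d.copy()
    for _ in range(20): u=d/(1+c["k1"]*(u**2).sum(1,keepdims=True))
    R=E[:3,:3];o=-R.T@E[:3,3]
    return o,np.c_[u,np.ones(len(u))]@R
def plane(name,px,z):
    o,d=ray(name,px);return (o+d*((z-o[2])/d[:,2])[:,None])[:,:2]
def proj(name,P):
    c=viewer.calibration(name);K=np.array(c["camera_matrix"]);E=np.array(c["extrinsics"])
    q=np.atleast_2d(P)@E[:3,:3].T+E[:3,3];u=q[:,:2]/q[:,2:];u=u*(1+c["k1"]*(u**2).sum(1,keepdims=True))
    return u*[K[0,0],K[1,1]]+K[:2,2]
def shot(name,f):
    im=viewer.read_camera(name)[:,:,::-1].copy();cv2.imwrite(f,im);return im
E
python3 - <<'E'
from h import *
for n in("top","scene"):
    shot(n,f"pics/{n}0.png");c=viewer.calibration(n);o,d=ray(n,[320,200]);print(n,o.round(3),d.round(3),c["camera_matrix"],c["k1"])
print(ctrl.state())
E
```

```text
top [0.384 0.076 1.061] [[ 0.054  0.033 -0.998]] [[466.30783156   0.         323.06237236]
 [  0.         466.30783156 194.24522036]
 [  0.           0.           1.        ]] -0.05028288461863722
scene [0.982 0.618 0.707] [[-0.549 -0.529 -0.648]] [[517.60788287   0.         313.6175485 ]
 [  0.         517.60788287 210.24213134]
 [  0.           0.           1.        ]] -0.17176535601083673
{'t': 0.1, 'joint_pos': array([-1.39300356e+00,  2.76536996e-01,  1.50601690e+00, -2.69926724e-05,
        1.36072052e+00, -1.21015091e-01]), 'joint_velocities': array([-0.00181728, -0.00057223, -0.00337909, -0.00070364, -0.00064441,
       -0.0005189 ]), 'effort': array([ 1.54514120e-03, -4.17699265e+01, -2.46404475e+01, -1.51126983e-04,
        5.79319560e-03,  4.61267589e-06]), 'position': array([ 0.16916026, -0.54904817,  0.2305191 ]), 'orientation': array([-8.40169229e-04,  9.88859208e-01,  1.48851468e-01, -3.70604055e-05]), 'force': array([-0.34061497, -0.53158691, -0.03879125]), 'ft_torque': array([0.03243907, 0.03071303, 0.01573825]), 'grip_force': 0.0, 'finger_gap': 0.08554623425813652}
```

View pics/top0.png

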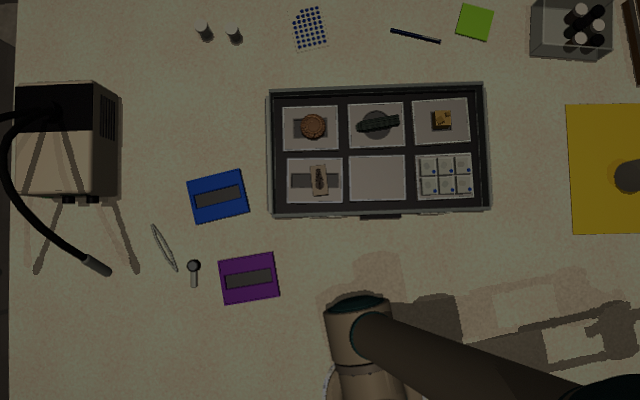

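View pics/scene0.png

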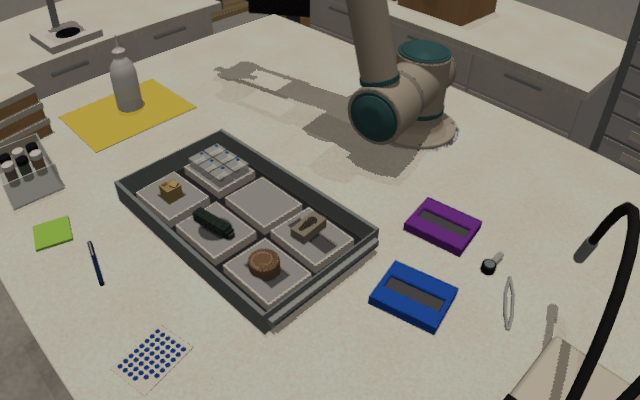

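The top view shows, in the drawer, ammonite (313,126) on the oblong tray, crystal (378,123) on the round tray, pyrite (441,121), slab (319,180) on the slot tray, the spare tray (377,178) and the boxes (445,177). The blue and purple trays outside are decoys.

```bash
python3 - <<'E'
from h import *
im=cv2.imread("pics/top0.png")
cv2.imwrite("pics/crop0.png",cv2.resize(im[78:222,260:496],None,fx=3.3,fy=3.3,interpolation=cv2.INTER_CUBIC))
print(plane("top",[[270,85],[484,85],[490,215],[270,215]],0.05).round(3))
hsv=cv2.cvtColor(im,cv2.COLOR_BGR2HSV)
for p in [(290,112),(377,178),(400,150),(313,126),(378,123),(362,112),(319,180),(300,180),(355,140),(441,122)]:print(p,im[p[1],p[0]],hsv[p[1],p[0]])
E
```

```text
[[ 0.697  0.214]
 [ 0.683 -0.258]
 [ 0.397 -0.257]
 [ 0.408  0.219]]
(290, 112) [74 83 88] [19 41 88]
(377, 178) [80 89 95] [18 40 95]
(400, 150) [22 23 25] [10 31 25]
(313, 126) [32 48 69] [ 13 137  69]
(378, 123) [18 23 21] [42 55 23]
(362, 112) [73 82 88] [18 43 88]
(319, 180) [20 24 31] [11 90 31]
(300, 180) [43 46 49] [15 31 49]
(355, 140) [78 87 92] [19 39 92]
(441, 122) [18 41 54] [ 19 170  54]
```

View pics/crop0.png

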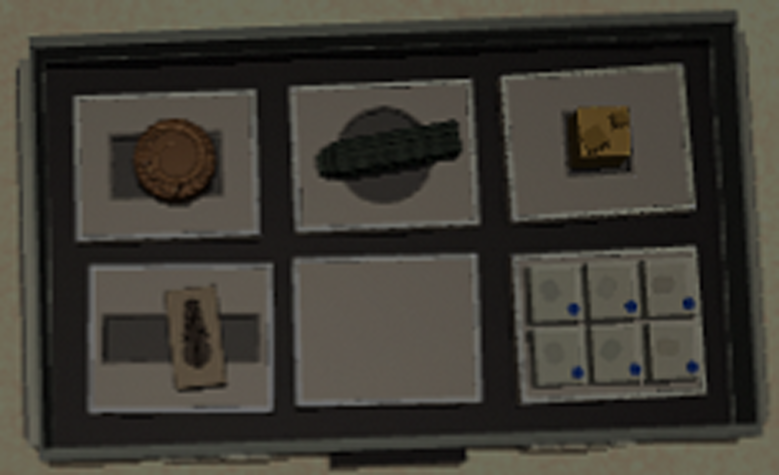

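The crop confirms it: the tray quads are clean, ammonite at crop (175,160), crystal (390,150) and slab (196,338), turned nearly crosswise to its slot. Next I measure everything by masks.

```bash
cat > meas.py <<'E'
from h import *
def trays(im):
    g=cv2.GaussianBlur(im,(3,3),0)[:,:,2]
    m=((g>62)*255).astype(np.uint8);out={}
    for n,s in dict(oblong=(313,126),round=(376,125),slot=(315,181),spare=(377,178)).items():
        w=np.zeros_like(m);w[s[1]-32:s[1]+32,s[0]-38:s[0]+38]=m[s[1]-32:s[1]+32,s[0]-38:s[0]+38]
        k,lab,st,_=cv2.connectedComponentsWithStats(w)
        i=1+np.argmax(st[1:,4]);pts=np.argwhere(lab==i)[:,::-1]
        h=cv2.convexHull(pts.astype(np.int32))[:,0]
        P=plane("top",h,0.023).astype(np.float32)*1000
        r=cv2.minAreaRect(P);b=cv2.boxPoints(r);e=b[1]-b[0],b[2]-b[1]
        e=max(e,key=np.linalg.norm);a=np.degrees(np.arctan2(e[1],e[0]))%180
        out[n]=(np.array(r[0])/1000,a);print(n,np.round(r[0],1),"size",np.round(r[1],1),"x-axis deg",round(a,1))
    return out
def blob(im,m,seed,z,name):
    k,lab,st,_=cv2.connectedComponentsWithStats(m.astype(np.uint8))
    x,y=seed;w=lab[y-12:y+13,x-12:x+13];i=np.bincount(w[w>0]).argmax()
    pts=np.argwhere(lab==i)[:,::-1];P=plane("top",pts,z).astype(np.float32)*1000
    r=cv2.minAreaRect(P);b=cv2.boxPoints(r);e=max((b[1]-b[0],b[2]-b[1]),key=np.linalg.norm)
    print(name,"rect c",np.round(r[0],1),"mean",P.mean(0).round(1),"size",np.round(r[1],1),"long deg",round(np.degrees(np.arctan2(e[1],e[0]))%180,1),"n",len(pts),"bbox",st[i][:4])
    return lab==i
E
python3 - <<'E'
from meas import *
im=cv2.imread("pics/top0.png");trays(im)
hsv=cv2.cvtColor(im,cv2.COLOR_BGR2HSV).astype(int);H,S,V=hsv[...,0],hsv[...,1],hsv[...,2]
print("slab row",[tuple(hsv[172,x]) for x in range(305,332,2)])
am=blob(im,(S>85)&(H<22),(313,126),0.043,"ammonite")
cr=blob(im,(H>26)&(V<60)&(S>40),(378,123),0.042,"crystal")
sl=blob(im,(S>60)|(np.pad(np.zeros((1,1)),0)>1),(319,180),0.045,"slab")
v=im.copy();v[am]=(0,0,255);v[cr]=(0,255,0);v[sl]=(255,0,0)
cv2.imwrite("pics/m0.png",cv2.resize(v[78:222,260:420],None,fx=4,fy=4,interpolation=cv2.INTER_NEAREST))
E
```

```text
oblong [603.7 129.2] size [101.6 126. ] x-axis deg 90.2
round [606.5 -19.6] size [101.6 125.7] x-axis deg 90.9
slot [485.1 121.6] size [123.5  99. ] x-axis deg 88.5
spare [487.1 -18.2] size [124.8 100.9] x-axis deg 88.6
slab row [(np.int64(15), np.int64(40), np.int64(90)), (np.int64(17), np.int64(45), np.int64(91)), (np.int64(16), np.int64(38), np.int64(87)), (np.int64(18), np.int64(82), np.int64(84)), (np.int64(17), np.int64(82), np.int64(87)), (np.int64(17), np.int64(81), np.int64(72)), (np.int64(14), np.int64(83), np.int64(40)), (np.int64(13), np.int64(85), np.int64(27)), (np.int64(18), np.int64(77), np.int64(73)), (np.int64(18), np.int64(78), np.int64(85)), (np.int64(20), np.int64(72), np.int64(71)), (np.int64(20), np.int64(42), np.int64(90)), (np.int64(18), np.int64(43), np.int64(89)), (np.int64(18), np.int64(42), np.int64(90))]
ammonite rect c [602.  122.3] mean [602.6 122.2] size [55.4 56.1] long deg 178.3 n 512 bbox [300 114  26  26]
crystal rect c [604.8 -21. ] mean [605.4 -21.5] size [25.8 94.5] long deg 99.2 n 428 bbox [356 115  44  17]
slab rect c [482.8 111. ] mean [482.8 111. ] size [66.5 34.8] long deg 5.1 n 475 bbox [310 165  19  31]
```

View pics/m0.png

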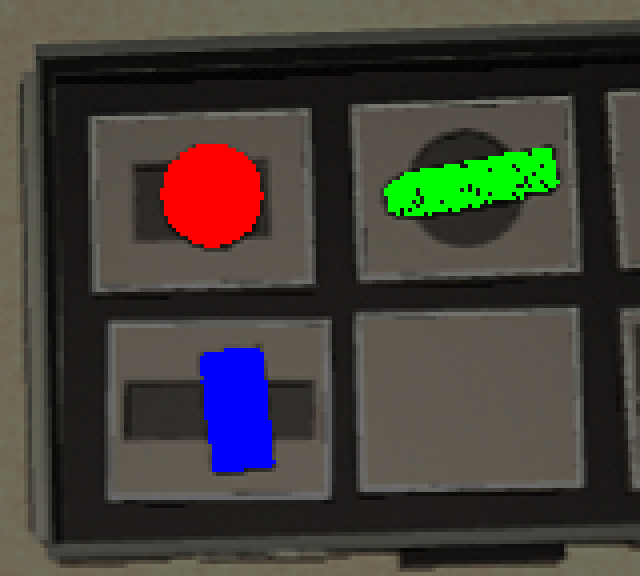

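The masks fit: ammonite (602,122), crystal (605,-21) and slab (483,111) mm, plus all four tray centres. The order is slab to spare, crystal to slot, ammonite to round, then slab to oblong.

```bash
cat > go.py <<'E'
import sys
from h import *
from scipy.spatial.transform import Rotation as R
def go(x,y,z,phi):  # mm, deg (closing axis); prints turn about tool z, then shift in tool axes after turn (mm)
    s=ctrl.state();w,a,b,c=s["orientation"];r=R.from_quat([a,b,c,w]);Y=r.as_matrix()[:,1]
    p0=np.degrees(np.arctan2(Y[1],Y[0]));t=(phi-p0+90)%180-90
    r2=r*R.from_rotvec([0,0,-np.radians(t)])
    d=r2.inv().apply(np.array([x,y,z])-s["position"]*1000)
    print("t",round(s["t"],2),"pos",(s["position"]*1000).round(1),"phi",p0.round(1),"tilt",np.degrees(r.as_matrix()[:2,2]).round(2),"q6",np.degrees(s["joint_pos"][5]).round(0),"F",s["force"].round(1),"gap",round(s["finger_gap"]*1000,1),"grip",round(s["grip_force"],1))
    print("turn wz",(-t).round(2),"shift",d.round(1))
go(*map(float,sys.argv[1:5]))
E
python3 go.py 483 111 120 -84.9
```

```text
t 0.1 pos [ 169.2 -549.   230.5] phi -72.9 tilt [-0.02  0.09] q6 -7.0 F [-0.3 -0.5 -0. ] gap 85.5 grip 0.0
turn wz 12.02 shift [ 371.3 -629.4  111.5]
```

>>> send_rows(
  increments=[
    [1,0,0,0,0,0,6],
    [1,0,0,0,0,0,6],
    [1,0.0186,-0.0315,0.003,0,0,0],
    [1,0.0186,-0.0315,0.003,0,0,0],
    [1,0.0186,-0.0315,0.003,0,0,0],
    [1,0.0186,-0.0315,0.003,0,0,0],
    [1,0.0186,-0.0315,0.003,0,0,0],
    [1,0.0186,-0.0315,0.003,0,0,0],
    [1,0.0186,-0.0315,0.003,0,0,0],
    [1,0.0186,-0.0315,0.003,0,0,0],
  ],
)

```text
t: 0.93
position: [0.2951, -0.2834, 0.2069]
orientation: [-0.0, 0.999, 0.044, -0.0]
force: [0.4, -0.1, -0.3]
finger_gap: 0.0858
grip_force: 0.0
```

>>> send_rows(
  increments=[
    [1,0.0186,-0.0315,0.005,0,0,0],
    [1,0.0186,-0.0315,0.005,0,0,0],
    [1,0.0186,-0.0315,0.005,0,0,0],
    [1,0.0186,-0.0315,0.005,0,0,0],
    [1,0.0186,-0.0315,0.005,0,0,0],
    [1,0.0186,-0.0315,0.005,0,0,0],
    [1,0.0186,-0.0315,0.005,0,0,0],
    [1,0.0186,-0.0315,0.005,0,0,0],
    [1,0.0186,-0.0315,0.005,0,0,0],
    [1,0.0186,-0.0315,0.005,0,0,0],
  ],
)

```text
t: 1.77
position: [0.4522, 0.047, 0.1569]
orientation: [0.0, 0.999, 0.045, -0.0]
force: [1.3, -0.7, 0.8]
finger_gap: 0.0854
grip_force: 0.0
```

```bash
python3 go.py 483 111 28.5 -84.9
```

```text
t 1.77 pos [452.2  47.  156.9] phi -84.9 tilt [-0.02 -0.01] q6 82.0 F [ 1.3 -0.7  0.8] gap 85.4 grip 0.0
turn wz 0.05 shift [ 36.4 -61.1 128.3]
```

>>> send_rows(
  increments=[
    [1,0.018,-0.0305,0.02,0,0,0],
    [1,0.018,-0.0305,0.02,0,0,0],
    [1,0,0,0.015,0,0,0],
    [1,0,0,0.015,0,0,0],
    [1,0,0,0,0,0,0],
    [1,0,0,0,0,0,0],
  ],
)

```text
t: 2.27
position: [0.4816, 0.1091, 0.0865]
orientation: [0.0, 0.999, 0.045, -0.001]
force: [-0.4, -0.2, -0.1]
finger_gap: 0.085
grip_force: 0.0
```

```bash
python3 go.py 483 111 28.5 -84.9
```

```text
t 2.27 pos [481.6 109.1  86.5] phi -84.9 tilt [-0.16 -0.02] q6 90.0 F [-0.4 -0.2 -0.1] gap 85.0 grip 0.0
turn wz 0.04 shift [ 1.7 -1.8 58. ]
```

>>> send_rows(
  increments=[
    [1,0.0015,-0.0018,0.015,0,0,0],
    [1,0,0,0.015,0,0,0],
    [1,0,0,0.014,0,0,0],
    [1,0,0,0.0135,0,0,0],
    [1,0,0,0,0,0,0],
    [1,0,0,0,0,0,0],
  ],
)

```text
t: 2.77
position: [0.4841, 0.1105, 0.0304]
orientation: [0.0, 0.999, 0.044, 0.0]
force: [-0.6, -0.4, 0.5]
finger_gap: 0.0852
grip_force: 0.0
```

>>> send_rows(
  increments=[
    [0.2,0,0,0,0,0,0],
    [0.2,0,0,0,0,0,0],
    [0.2,0,0,0,0,0,0],
    [0.2,0,0,0,0,0,0],
    [0.2,0,0,0,0,0,0],
    [0.2,0,0,0,0,0,0],
    [0.2,0,0,0,0,0,0],
    [0.2,0,0,0,0,0,0],
  ],
  squeeze=35,
)

```text
t: 3.43
position: [0.4844, 0.1109, 0.0306]
orientation: [0.0, 0.999, 0.045, 0.001]
force: [-0.3, -0.2, 7.7]
finger_gap: 0.0331
grip_force: 35.9
```

```bash
python3 go.py 487 -18 90 0; python3 -c "
from h import *
im=shot('scene','pics/s1.png');cv2.imwrite('pics/s1c.png',cv2.resize(im[120:330,110:390],None,fx=2.8,fy=2.8,interpolation=cv2.INTER_CUBIC))"
```

```text
t 3.43 pos [484.4 110.9  30.6] phi -84.9 tilt [ 0.08 -0.01] q6 90.0 F [-0.3 -0.2  7.7] gap 33.1 grip 35.9
turn wz -84.87 shift [-129.     2.6  -59.4]
```

View pics/s1c.png

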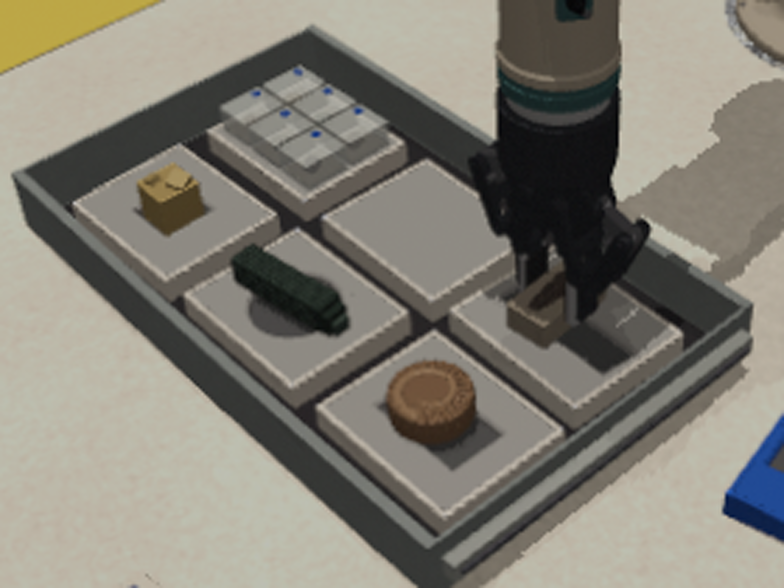

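The picture shows the slab (crop 540,310) held across its width between the fingers, with the other specimens undisturbed. I lift it, turn it and carry it.

>>> send_rows(
  increments=[
    [0.2,0,0,-0.005,0,0,0],
    [0.2,0,0,-0.012,0,0,0],
    [0.2,0,0,-0.015,0,0,0],
    [0.2,0,0,-0.015,0,0,0],
    [0.2,0,0,-0.013,0,0,0],
    [0.2,0,0,0,0,0,-6.5],
    [0.2,0,0,0,0,0,-6.5],
    [0.2,0,0,0,0,0,-6.5],
    [0.2,0,0,0,0,0,-6.5],
    [0.2,0,0,0,0,0,-6.5],
  ],
)

```text
t: 4.32
position: [0.4834, 0.111, 0.0897]
orientation: [-0.0, 0.946, 0.325, -0.0]
force: [-0.5, 0.1, -1.3]
finger_gap: 0.0332
grip_force: 35.0
```

>>> send_rows(
  increments=[
    [0.2,0,0,0,0,0,-6.5],
    [0.2,0,0,0,0,0,-6.5],
    [0.2,0,0,0,0,0,-6.5],
    [0.2,0,0,0,0,0,-6.5],
    [0.2,0,0,0,0,0,-6.5],
    [0.2,0,0,0,0,0,-6.5],
    [0.2,0,0,0,0,0,-6.5],
    [0.2,0,0,0,0,0,-6.5],
    [0.2,0,0,0,0,0,0],
    [0.2,0,0,0,0,0,0],
  ],
)

```text
t: 5.15
position: [0.4835, 0.111, 0.0896]
orientation: [-0.0, 0.71, 0.704, -0.0]
force: [-0.2, 0.0, -2.3]
finger_gap: 0.033
grip_force: 35.0
```

```bash
python3 go.py 487 -18 60 0
```

```text
t 5.15 pos [483.5 111.   89.6] phi -0.5 tilt [-0.04 -0.  ] q6 5.0 F [-0.2  0.  -2.3] gap 33.0 grip 35.0
turn wz -0.54 shift [-129.     3.5   29.6]
```

>>> send_rows(
  increments=[
    [0.2,-0.02,0.0005,0,0,0,-0.5],
    [0.2,-0.03,0.001,0,0,0,0],
    [0.2,-0.03,0.001,0,0,0,0],
    [0.2,-0.03,0.001,0.005,0,0,0],
    [0.2,-0.019,0,0.01,0,0,0],
    [0.2,0,0,0.015,0,0,0],
    [0.2,0,0,0.015,0,0,0],
    [0.2,0,0,0.008,0,0,0],
    [0.2,0,0,0,0,0,0],
    [0.2,0,0,0,0,0,0],
  ],
)

```text
t: 5.98
position: [0.4873, -0.0178, 0.0366]
orientation: [-0.0, 0.707, 0.708, -0.0]
force: [0.8, -0.3, -1.6]
finger_gap: 0.0328
grip_force: 35.1
```

```bash
python3 go.py 487 -18 30.6 0
```

```text
t 5.98 pos [487.3 -17.8  36.6] phi 0.1 tilt [-0.05  0.01] q6 -10.0 F [ 0.8 -0.3 -1.6] gap 32.8 grip 35.1
turn wz 0.08 shift [-0.2 -0.3  6. ]
```

>>> send_rows(
  increments=[
    [0.2,0,0,0.002,0,0,0],
    [0.2,0,0,0.002,0,0,0],
    [0.2,0,0,0.001,0,0,0],
    [0.2,0,0,0.001,0,0,0],
    [0.2,0,0,0,0,0,0],
    [0.2,0,0,0,0,0,0],
  ],
)

```text
t: 6.48
position: [0.4875, -0.018, 0.0309]
orientation: [0.0, 0.706, 0.708, 0.0]
force: [0.5, 0.1, -0.8]
finger_gap: 0.0332
grip_force: 35.1
```

>>> send_rows(
  increments=[
    [0.7,0,0,0,0,0,0],
    [0.7,0,0,0,0,0,0],
    [0.7,0,0,0,0,0,0],
    [0.7,0,0,0,0,0,0],
    [0.7,0,0,0,0,0,0],
    [0.7,0,0,-0.02,0,0,0],
    [0.7,0,0,-0.035,0,0,0],
    [0.7,0,0,-0.035,0,0,0],
    [0.7,0,0,0,0,0,0],
  ],
)

```text
t: 7.23
position: [0.4921, -0.0188, 0.1268]
orientation: [0.005, 0.706, 0.708, 0.004]
force: [1.2, 0.4, 0.7]
finger_gap: 0.0596
grip_force: 0.0
```

```bash
python3 go.py 604.8 -21 100 9.2
```

```text
t 7.23 pos [492.1 -18.8 126.8] phi 0.1 tilt [ 0.72 -0.13] q6 -10.0 F [1.2 0.4 0.7] gap 59.6 grip 0.0
turn wz -9.07 shift [-20.1 110.6  28.2]
```

>>> send_rows(
  increments=[
    [1,0,0,0,0,0,-4.5],
    [1,0,0,0,0,0,-4.5],
    [1,-0.007,0.036,0,0,0,0],
    [1,-0.007,0.036,0,0,0,0],
    [1,-0.007,0.036,0.01,0,0,0],
    [1,0,0.007,0.01,0,0,0],
    [1,0,0,0,0,0,0],
    [1,0,0,0,0,0,0],
  ],
)

```text
t: 7.9
position: [0.6028, -0.0203, 0.0992]
orientation: [-0.002, 0.649, 0.761, -0.001]
force: [-1.0, -0.7, -0.2]
finger_gap: 0.0853
grip_force: 0.0
```

```bash
python3 go.py 604.8 -21 31 9.2; python3 - <<'E'
from meas import *
im=shot("top","pics/t1.png");hsv=cv2.cvtColor(im,cv2.COLOR_BGR2HSV).astype(int);H,S,V=hsv[...,0],hsv[...,1],hsv[...,2]
blob(im,(S>60)&(H<25),(377,178),0.045,"slab")
cv2.imwrite("pics/t1c.png",cv2.resize(im[78:222,260:496],None,fx=3.3,fy=3.3,interpolation=cv2.INTER_CUBIC))
E
```

```text
t 7.9 pos [602.8 -20.3  99.2] phi 9.1 tilt [-0.25  0.03] q6 -18.0 F [-1.  -0.7 -0.2] gap 85.3 grip 0.0
turn wz -0.07 shift [-1.1  2.1 68.2]
slab rect c [298.8  91.7] mean [219.6  62.2] size [753.1 581.6] long deg 89.2 n 55304 bbox [158 131 350 269]
```

View pics/t1c.png

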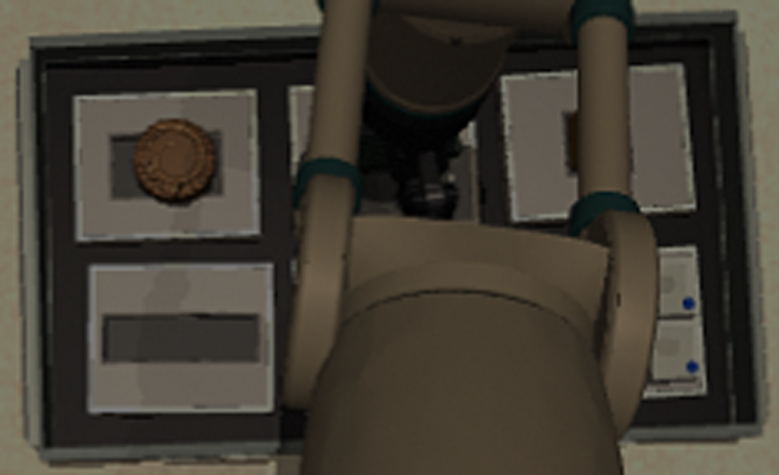

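The arm covers the spare tray, but the slot pocket at crop (182,338) is now clear, so I measure it. Then I grasp the crystal.

```bash
python3 - <<'E'
from meas import *
im=cv2.imread("pics/t1.png");g=cv2.GaussianBlur(im,(3,3),0)[:,:,2]
m=np.zeros(g.shape,bool);m[165:196,289:341]=g[165:196,289:341]<65
blob(im,m,(315,181),0.016,"slot floor");blob(im,m,(315,181),0.023,"slot top")
m=np.zeros(g.shape,bool);m[115:141,291:329]=g[115:141,291:329]<64
blob(im,m,(300,128),0.018,"oblong+ammonite")
E
```

```text
slot floor rect c [486.  122.8] mean [486.1 121.9] size [ 30.8 104.3] long deg 90.2 n 634 bbox [291 173  47  15]
slot top rect c [485.3 122.5] mean [485.4 121.6] size [ 30.6 103.6] long deg 90.2 n 634 bbox [291 173  47  15]
oblong+ammonite rect c [605.1 129.1] mean [601.7 131.4] size [72.7 57.4] long deg 89.0 n 392 bbox [294 115  33  26]
```

>>> send_rows(
  increments=[
    [1,-0.001,0.002,0.018,0,0,0],
    [1,0,0,0.018,0,0,0],
    [1,0,0,0.018,0,0,0],
    [1,0,0,0.014,0,0,0],
    [1,0,0,0,0,0,0],
    [1,0,0,0,0,0,0],
  ],
)

```text
t: 8.45
position: [0.605, -0.0211, 0.033]
orientation: [-0.001, 0.649, 0.761, -0.001]
force: [0.2, 0.7, -0.1]
finger_gap: 0.0856
grip_force: 0.0
```

>>> send_rows(
  increments=[
    [0.05,0,0,0,0,0,0],
    [0.05,0,0,0,0,0,0],
    [0.05,0,0,0,0,0,0],
    [0.05,0,0,0,0,0,0],
    [0.05,0,0,0,0,0,0],
    [0.05,0,0,0,0,0,0],
    [0.05,0,0,0,0,0,0],
    [0.05,0,0,0,0,0,0],
    [0.05,0,0,0,0,0,0],
  ],
)

```text
t: 9.2
position: [0.6069, -0.0213, 0.0335]
orientation: [0.0, 0.649, 0.761, 0.0]
force: [-0.7, 1.0, 5.3]
finger_gap: 0.0211
grip_force: 35.9
```

```bash
python3 go.py 485.1 121.6 90 -1.5
```

```text
t 9.2 pos [606.9 -21.3  33.5] phi 9.1 tilt [ 0.06 -0.01] q6 -18.0 F [-0.7  1.   5.3] gap 21.1 grip 35.9
turn wz 10.62 shift [ 139.6 -125.5  -56.7]
```

>>> send_rows(
  increments=[
    [0.05,0,0,-0.005,0,0,0],
    [0.05,0,0,-0.012,0,0,0],
    [0.05,0,0,-0.015,0,0,0],
    [0.05,0,0,-0.015,0,0,0],
    [0.05,0,0,-0.013,0,0,0],
    [0.05,0,0,0,0,0,5],
    [0.05,0,0,0,0,0,4.9],
    [0.05,0,0,0,0,0,0],
    [0.05,0,0,0,0,0,0],
  ],
)

```text
t: 9.95
position: [0.606, -0.0212, 0.0923]
orientation: [-0.0, 0.711, 0.703, -0.0]
force: [-0.4, 0.9, -1.7]
finger_gap: 0.0209
grip_force: 35.1
```

```bash
python3 go.py 485.6 122 90 -0.8
```

```text
t 9.95 pos [606.  -21.2  92.3] phi -0.7 tilt [-0.07  0.  ] q6 -8.0 F [-0.4  0.9 -1.7] gap 20.9 grip 35.1
turn wz 0.14 shift [ 141.5 -122.4    2.5]
```

>>> send_rows(
  increments=[
    [0.05,0.015,-0.013,0,0,0,0],
    [0.05,0.028,-0.0245,0,0,0,0],
    [0.05,0.028,-0.0245,0,0,0,0],
    [0.05,0.028,-0.0245,0,0,0,0],
    [0.05,0.028,-0.0245,0,0,0,0],
    [0.05,0.0145,-0.0115,0,0,0,0],
    [0.05,0,0,0.015,0,0,0],
    [0.05,0,0,0.015,0,0,0],
    [0.05,0,0,0.015,0,0,0],
    [0.05,0,0,0,0,0,0],
  ],
)

```text
t: 10.78
position: [0.4833, 0.1218, 0.0453]
orientation: [-0.002, 0.711, 0.703, -0.002]
force: [-0.3, 0.4, -1.0]
finger_gap: 0.0208
grip_force: 35.1
```

```bash
python3 go.py 485.6 122 36 -0.8; python3 - <<'E'
from meas import *
im=shot("top","pics/t2.png")
im2=shot("scene","pics/s2.png")
a=cv2.resize(im[78:222,260:420],None,fx=2.5,fy=2.5,interpolation=cv2.INTER_CUBIC);b=cv2.resize(im2[150:294,230:390],None,fx=2.5,fy=2.5,interpolation=cv2.INTER_CUBIC)
cv2.imwrite("pics/c2.png",np.hstack([a,b]))
hsv=cv2.cvtColor(im,cv2.COLOR_BGR2HSV).astype(int);H,S,V=hsv[...,0],hsv[...,1],hsv[...,2]
blob(im,(S>60)&(H<25),(377,178),0.045,"slab")
E
```

```text
t 10.78 pos [483.3 121.8  45.3] phi -0.6 tilt [-0.35 -0.05] q6 7.0 F [-0.3  0.4 -1. ] gap 20.8 grip 35.1
turn wz 0.15 shift [0.2 2.3 9.3]
slab rect c [486.9 -17.5] mean [486.5 -17.8] size [63.4 32.9] long deg 88.5 n 468 bbox [363 169  30  16]
```

View pics/c2.png

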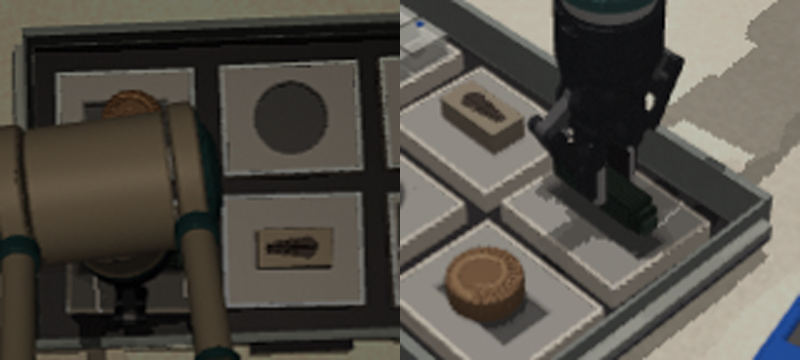

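The slab lies on the spare tray (right tile 485,110) where the TCP released it, and the camera agrees within 1 mm. The round pocket is clear and the crystal is held over the slot.

>>> send_rows(
  increments=[
    [0.05,0,0,0.004,0,0,0],
    [0.05,0,0,0.003,0,0,0],
    [0.05,0,0,0,0,0,0],
    [0.05,0,0,0,0,0,0],
    [0.05,0,0,0,0,0,0],
  ],
)

```text
t: 11.3
position: [0.4862, 0.1219, 0.0411]
orientation: [0.0, 0.712, 0.702, 0.0]
force: [0.2, 0.0, -1.4]
finger_gap: 0.0209
grip_force: 35.1
```

```bash
python3 go.py 485.6 122 26.5 -0.8; python3 - <<'E'
from meas import *
im=cv2.imread("pics/t2.png");g=cv2.GaussianBlur(im,(3,3),0)[:,:,2]
m=np.zeros(g.shape,bool);m[106:146,355:400]=g[106:146,355:400]<64
blob(im,m,(377,125),0.018,"round")
E
```

```text
t 11.3 pos [486.2 121.9  41.1] phi -0.8 tilt [ 0.03 -0.  ] q6 7.0 F [ 0.2  0.  -1.4] gap 20.9 grip 35.1
turn wz 0.02 shift [ 0.1 -0.6 14.6]
round rect c [609.  -20.3] mean [608.2 -20.3] size [63.2 64.3] long deg 178.3 n 668 bbox [362 110  29  29]
```

>>> send_rows(
  increments=[
    [0.05,0,-0.0005,0.003,0,0,0],
    [0.05,0,0,0.003,0,0,0],
    [0.05,0,0,0.002,0,0,0],
    [0.05,0,0,0.002,0,0,0],
    [0.05,0,0,0,0,0,0],
  ],
)

```text
t: 11.72
position: [0.485, 0.1219, 0.0302]
orientation: [-0.0, 0.712, 0.702, -0.0]
force: [0.6, 0.8, -1.1]
finger_gap: 0.0213
grip_force: 35.1
```

>>> send_rows(
  increments=[
    [0.05,0,0,0.002,0,0,0],
    [0.05,0,0,0.001,0,0,0],
    [0.05,0,0,0.001,0,0,0],
    [0.05,0,0,0,0,0,0],
  ],
)

```text
t: 12.05
position: [0.4854, 0.1219, 0.0266]
orientation: [-0.0, 0.712, 0.702, -0.0]
force: [-0.1, -0.3, -1.9]
finger_gap: 0.0211
grip_force: 35.1
```

>>> send_rows(
  increments=[
    [0.05,0,0,0.0005,0,0,0],
    [0.4,0,0,0,0,0,0],
    [0.4,0,0,0,0,0,0],
    [0.4,0,0,0,0,0,0],
    [0.4,0,0,0,0,0,0],
    [0.4,0,0,-0.015,0,0,0],
    [0.4,0,0,-0.03,0,0,0],
    [1,0,0,-0.03,0,0,0],
    [1,0,0,0,0,0,0],
    [1,0,0,0,0,0,0],
  ],
)

```text
t: 12.88
position: [0.4869, 0.1221, 0.103]
orientation: [0.001, 0.712, 0.702, 0.002]
force: [-0.9, -1.1, -0.5]
finger_gap: 0.0692
grip_force: 0.0
```

```bash
python3 go.py 602.2 122.3 26 0
```

```text
t 12.88 pos [486.9 122.1 103. ] phi -0.8 tilt [0.27 0.02] q6 7.0 F [-0.9 -1.1 -0.5] gap 69.2 grip 0.0
turn wz -0.78 shift [  0.2 115.   77.5]
```

>>> send_rows(
  increments=[
    [1,0,0.03,0,0,0,0],
    [1,0,0.035,0,0,0,0],
    [1,0,0.035,0,0,0,0],
    [1,0,0.016,0.01,0,0,0],
    [1,0,0,0.015,0,0,0],
    [1,0,0,0,0,0,0],
    [1,0,0,0,0,0,0],
  ],
)

```text
t: 13.47
position: [0.5992, 0.1201, 0.0738]
orientation: [-0.002, 0.712, 0.702, -0.002]
force: [-0.3, -0.1, -0.0]
finger_gap: 0.0856
grip_force: 0.0
```

```bash
python3 go.py 602.2 122.3 27 -0.8; python3 - <<'E'
from meas import *
im=shot("top","pics/t3.png");im2=shot("scene","pics/s3.png")
a=cv2.resize(im[78:222,260:420],None,fx=2.5,fy=2.5,interpolation=cv2.INTER_CUBIC);b=cv2.resize(im2[150:294,230:390],None,fx=2.5,fy=2.5,interpolation=cv2.INTER_CUBIC)
cv2.imwrite("pics/c3.png",np.hstack([a,b]))
E
```

```text
t 13.47 pos [599.2 120.1  73.8] phi -0.8 tilt [-0.35 -0.03] q6 6.0 F [-0.3 -0.1 -0. ] gap 85.6 grip 0.0
turn wz 0.01 shift [ 2.3  3.2 46.8]
```

View pics/c3.png

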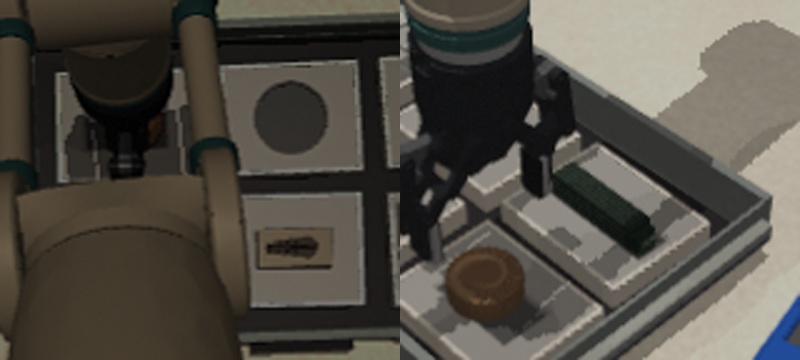

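The crystal sits down in the slot (right tile 605,205), and the fingers straddle the ammonite. I descend and grasp it.

>>> send_rows(
  increments=[
    [1,0.002,0.0015,0.012,0,0,0],
    [1,0,0,0.012,0,0,0],
    [1,0,0,0.012,0,0,0],
    [1,0,0,0.008,0,0,0],
    [1,0,0,0,0,0,0],
    [1,0,0,0,0,0,0],
    [1,0,0,0,0,0,0],
  ],
)

```text
t: 14.15
position: [0.6034, 0.1225, 0.0328]
orientation: [0.0, 0.712, 0.702, 0.0]
force: [-0.3, 0.1, 0.6]
finger_gap: 0.0855
grip_force: 0.0
```

>>> send_rows(
  increments=[
    [0.4,0,0,0,0,0,0],
    [0.4,0,0,0,0,0,0],
    [0.4,0,0,0,0,0,0],
    [0.4,0,0,0,0,0,0],
    [0.4,0,0,0,0,0,0],
    [0.4,0,0,0,0,0,0],
    [0.4,0,0,0,0,0,0],
  ],
)

```text
t: 14.73
position: [0.6036, 0.1224, 0.0334]
orientation: [0.001, 0.712, 0.702, 0.001]
force: [-1.0, 0.4, 4.6]
finger_gap: 0.0539
grip_force: 36.3
```

```bash
python3 go.py 607.5 -20 85 -0.8
```

```text
t 14.73 pos [603.6 122.4  33.4] phi -0.8 tilt [0.1 0. ] q6 6.0 F [-1.   0.4  4.6] gap 53.9 grip 36.3
turn wz 0.02 shift [-142.3    6.   -51.6]
```

The grip is about 6 mm higher than planned and the gap reads 2 mm under the disc's width, so I regrasp lower.

>>> send_rows(
  increments=[
    [0.9,0,0,0,0,0,0],
    [0.9,0,0,0,0,0,0],
    [0.9,0,0,0,0,0,0],
    [0.9,0,0,0.003,0,0,0],
    [0.9,0,0,0.004,0,0,0],
    [0.9,0,0,0,0,0,0],
    [0.9,0,0,0,0,0,0],
  ],
)

```text
t: 15.32
position: [0.6025, 0.1223, 0.0246]
orientation: [-0.0, 0.712, 0.702, -0.001]
force: [0.6, 1.0, 0.4]
finger_gap: 0.0768
grip_force: 0.0
```

>>> send_rows(
  increments=[
    [0.4,0,0,0,0,0,0],
    [0.4,0,0,0,0,0,0],
    [0.4,0,0,0,0,0,0],
    [0.4,0,0,0,0,0,0],
    [0.4,0,0,0,0,0,0],
    [0.4,0,0,0,0,0,0],
    [0.4,0,0,0,0,0,0],
  ],
)

```text
t: 15.9
position: [0.6032, 0.1223, 0.0256]
orientation: [0.0, 0.712, 0.702, 0.0]
force: [0.2, -1.1, 3.0]
finger_gap: 0.0546
grip_force: 37.4
```

```bash
python3 go.py 607.5 -20 85 -0.8; python3 - <<'E'
from meas import *
im2=shot("scene","pics/s4.png")
cv2.imwrite("pics/c4.png",cv2.resize(im2[200:310,200:330],None,fx=5,fy=5,interpolation=cv2.INTER_CUBIC))
E
```

```text
t 15.9 pos [603.2 122.3  25.6] phi -0.8 tilt [ 0.04 -0.  ] q6 6.0 F [ 0.2 -1.1  3. ] gap 54.6 grip 37.4
turn wz 0.02 shift [-142.3    6.3  -59.4]
```

View pics/c4.png

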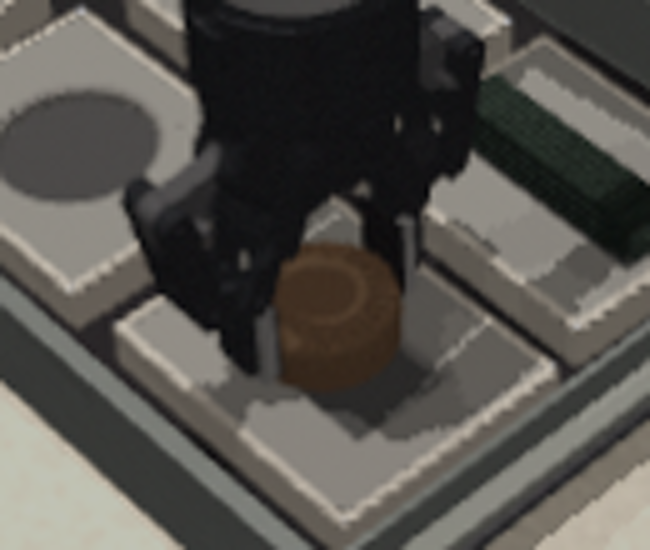

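The pads now hold the ammonite well down on its straight rim (crop 268,350). I lift it and carry it to the round tray.

>>> send_rows(
  increments=[
    [0.4,0,0,-0.005,0,0,0],
    [0.4,0,0,-0.012,0,0,0],
    [0.4,0,0,-0.015,0,0,0],
    [0.4,0,0,-0.013,0,0,0],
    [0.4,-0.02,0.001,0,0,0,0],
    [0.4,-0.034,0.0015,0,0,0,0],
    [0.4,-0.034,0.0015,0,0,0,0],
    [0.4,-0.034,0.0015,0,0,0,0],
    [0.4,-0.02,0.0008,0,0,0,0],
    [0.4,0,0,0,0,0,0],
  ],
)

```text
t: 16.78
position: [0.6072, -0.0241, 0.07]
orientation: [0.001, 0.713, 0.701, -0.001]
force: [-0.1, 0.7, -0.9]
finger_gap: 0.0542
grip_force: 37.4
```

>>> send_rows(
  increments=[
    [0.4,0,0,0.012,0,0,0],
    [0.4,0,0,0.012,0,0,0],
    [0.4,0,0,0.01,0,0,0],
    [0.4,0,0,0,0,0,0],
    [0.4,0,0,0,0,0,0],
    [0.4,0,0,0,0,0,0],
  ],
)

```text
t: 17.28
position: [0.6075, -0.0193, 0.0365]
orientation: [0.0, 0.712, 0.702, 0.0]
force: [-0.4, 0.0, -0.6]
finger_gap: 0.0547
grip_force: 37.4
```

```bash
python3 go.py 607.5 -20 18.6 -0.8
```

```text
t 17.28 pos [607.5 -19.3  36.5] phi -0.8 tilt [ 0.02 -0.  ] q6 -8.0 F [-0.4  0.  -0.6] gap 54.7 grip 37.4
turn wz 0.05 shift [-0.7 -0.  17.9]
```

>>> send_rows(
  increments=[
    [0.4,-0.0005,0,0.004,0,0,0],
    [0.4,0,0,0.004,0,0,0],
    [0.4,0,0,0.002,0,0,0],
    [0.4,0,0,0.002,0,0,0],
    [0.4,0,0,0,0,0,0],
  ],
)

```text
t: 17.7
position: [0.6069, -0.0202, 0.0238]
orientation: [-0.0, 0.712, 0.702, -0.0]
force: [0.5, 0.4, -2.0]
finger_gap: 0.0549
grip_force: 37.4
```

>>> send_rows(
  increments=[
    [0.4,0,0,0.002,0,0,0],
    [0.4,0,0,0.001,0,0,0],
    [0.4,0,0,0.001,0,0,0],
    [0.4,0,0,0.001,0,0,0],
    [0.4,0,0,0,0,0,0],
  ],
)

```text
t: 18.12
position: [0.6073, -0.0203, 0.0193]
orientation: [0.0, 0.712, 0.702, 0.0]
force: [0.2, -0.1, -1.4]
finger_gap: 0.0546
grip_force: 37.5
```

Lowered freely into the pocket with no contact force. Now I release and retract.

>>> send_rows(
  increments=[
    [0.4,0,0,0.0005,0,0,0],
    [0.8,0,0,0,0,0,0],
    [0.8,0,0,0,0,0,0],
    [0.8,0,0,0,0,0,0],
    [0.8,0,0,0,0,0,0],
    [1,0,0,-0.015,0,0,0],
    [1,0,0,-0.03,0,0,0],
    [1,0,0,-0.03,0,0,0],
    [1,0,0,0,0,0,0],
    [1,0,0,0,0,0,0],
  ],
)

```text
t: 18.95
position: [0.6089, -0.0204, 0.0959]
orientation: [0.002, 0.712, 0.702, 0.001]
force: [-0.0, -0.4, -0.7]
finger_gap: 0.0849
grip_force: 0.0
```

```bash
python3 go.py 486.9 -17.7 75 -0.8
```

```text
t 18.95 pos [608.9 -20.4  95.9] phi -0.8 tilt [ 0.28 -0.04] q6 -8.0 F [-0.  -0.4 -0.7] gap 84.9 grip 0.0
turn wz 0.02 shift [   1.  -122.1   20.3]
```

>>> send_rows(
  increments=[
    [1,0,-0.02,0,0,0,0],
    [1,0,-0.035,0,0,0,0],
    [1,0,-0.035,0,0,0,0],
    [1,0.001,-0.0305,0,0,0,0],
    [1,0,0,0.01,0,0,0],
    [1,0,0,0.01,0,0,0],
    [1,0,0,0,0,0,0],
    [1,0,0,0,0,0,0],
    [1,0,0,0,0,0,0],
  ],
)

```text
t: 19.7
position: [0.4869, -0.0176, 0.0735]
orientation: [-0.0, 0.712, 0.702, -0.0]
force: [-0.2, -0.6, -0.3]
finger_gap: 0.0852
grip_force: 0.0
```

```bash
python3 go.py 486.9 -17.7 30.6 -0.8; python3 - <<'E'
from meas import *
im=shot("top","pics/t5.png");im2=shot("scene","pics/s5.png")
a=cv2.resize(im[78:222,260:420],None,fx=2.5,fy=2.5,interpolation=cv2.INTER_CUBIC);b=cv2.resize(im2[150:294,190:350],None,fx=2.5,fy=2.5,interpolation=cv2.INTER_CUBIC)
cv2.imwrite("pics/c5.png",np.hstack([a,b]))
g=cv2.GaussianBlur(im,(3,3),0)[:,:,2]
m=np.zeros(g.shape,bool);m[115:141,291:332]=g[115:141,291:332]<64
blob(im,m,(313,128),0.018,"oblong")
hsv=cv2.cvtColor(im,cv2.COLOR_BGR2HSV).astype(int);H,S,V=hsv[...,0],hsv[...,1],hsv[...,2]
m=(S>85)&(H<22);m[145:]=0;m[:,405:]=0
blob(im,m,(378,125),0.036,"ammonite")
E
```

```text
t 19.7 pos [486.9 -17.6  73.5] phi -0.8 tilt [-0.04  0.  ] q6 -9.0 F [-0.2 -0.6 -0.3] gap 85.2 grip 0.0
turn wz 0.02 shift [-0.1  0.  42.9]
oblong rect c [605.3 130.4] mean [605.6 129.4] size [75.  43.8] long deg 88.6 n 634 bbox [293 118  34  20]
ammonite rect c [593.4 -33.9] mean [606.3 -33.4] size [84.9 76.8] long deg 76.8 n 568 bbox [365 109  40  36]
```

View pics/c5.png

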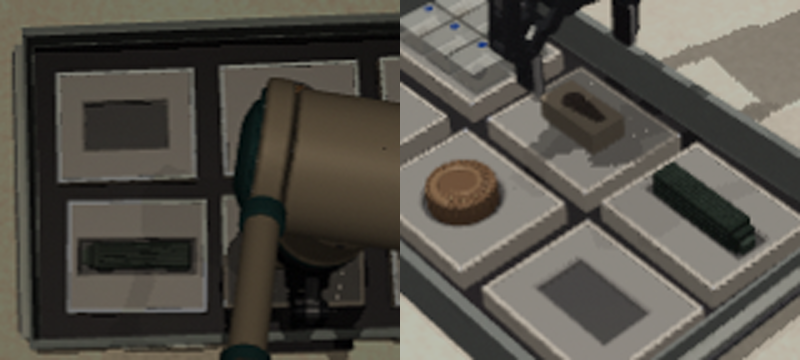

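The crystal is in the slot (left tile 137,255), the ammonite sits in the round pocket (right tile 460,190), and the oblong pocket is clear at (605,129.5). Now I grasp the slab.

>>> send_rows(
  increments=[
    [1,0,0,0.015,0,0,0],
    [1,0,0,0.015,0,0,0],
    [1,0,0,0.0135,0,0,0],
    [1,0,0,0,0,0,0],
    [1,0,0,0,0,0,0],
  ],
)

```text
t: 20.22
position: [0.4867, -0.0175, 0.0301]
orientation: [-0.0, 0.712, 0.702, -0.0]
force: [0.5, -0.3, 0.9]
finger_gap: 0.0854
grip_force: 0.0
```

>>> send_rows(
  increments=[
    [0.2,0,0,0,0,0,0],
    [0.2,0,0,0,0,0,0],
    [0.2,0,0,0,0,0,0],
    [0.2,0,0,0,0,0,0],
    [0.2,0,0,0,0,0,0],
    [0.2,0,0,0,0,0,0],
    [0.2,0,0,0,0,0,0],
    [0.2,0,0,0,0,0,0],
  ],
)

```text
t: 20.88
position: [0.4874, -0.0177, 0.0311]
orientation: [0.001, 0.712, 0.702, 0.0]
force: [-0.6, 1.0, 6.8]
finger_gap: 0.033
grip_force: 35.6
```

```bash
python3 go.py 605 129.5 85 -0.8
```

```text
t 20.88 pos [487.4 -17.7  31.1] phi -0.8 tilt [ 0.09 -0.02] q6 -9.0 F [-0.6  1.   6.8] gap 33.0 grip 35.6
turn wz 0.02 shift [148.8 115.6 -53.8]
```

>>> send_rows(
  increments=[
    [0.2,0,0,-0.005,0,0,0],
    [0.2,0,0,-0.015,0,0,0],
    [0.2,0,0,-0.018,0,0,0],
    [0.2,0,0,-0.017,0,0,0],
    [0.2,0.0168,0.0136,0,0,0,0],
    [0.2,0.028,0.0215,0,0,0,0],
    [0.2,0.028,0.0215,0,0,0,0],
    [0.2,0.028,0.0215,0,0,0,0],
    [0.2,0.028,0.0215,0,0,0,0],
    [0.2,0.02,0.016,0,0,0,0],
  ],
)

```text
t: 21.72
position: [0.6058, 0.1321, 0.0851]
orientation: [-0.0, 0.712, 0.703, 0.0]
force: [0.4, -0.4, -1.4]
finger_gap: 0.0332
grip_force: 35.0
```

>>> send_rows(
  increments=[
    [0.2,0,0,0,0,0,0],
    [0.2,0,0,0.014,0,0,0],
    [0.2,0,0,0.014,0,0,0],
    [0.2,0,0,0.014,0,0,0],
    [0.2,0,0,0,0,0,0],
    [0.2,0,0,0,0,0,0],
    [0.2,0,0,0,0,0,0],
  ],
)

```text
t: 22.3
position: [0.6045, 0.1293, 0.0437]
orientation: [0.0, 0.712, 0.702, 0.0]
force: [-0.3, -0.4, -0.6]
finger_gap: 0.0333
grip_force: 35.1
```

```bash
python3 go.py 605 129.5 24.1 -0.6
```

```text
t 22.3 pos [604.5 129.3  43.7] phi -0.8 tilt [ 0.02 -0.01] q6 6.0 F [-0.3 -0.4 -0.6] gap 33.3 grip 35.1
turn wz -0.19 shift [ 0.2  0.5 19.6]
```

>>> send_rows(
  increments=[
    [0.2,0,0.0003,0.004,0,0,0],
    [0.2,0,0,0.004,0,0,0],
    [0.2,0,0,0.004,0,0,0],
    [0.2,0,0,0.002,0,0,0],
    [0.2,0,0,0,0,0,0],
  ],
)

```text
t: 22.72
position: [0.6042, 0.1295, 0.0287]
orientation: [-0.0, 0.712, 0.702, -0.001]
force: [-1.3, 0.6, -1.1]
finger_gap: 0.0332
grip_force: 35.1
```

>>> send_rows(
  increments=[
    [0.2,0,0,0.002,0,0,0],
    [0.2,0,0,0.001,0,0,0],
    [0.2,0,0,0.001,0,0,0],
    [0.2,0,0,0.001,0,0,0],
    [0.2,0,0,0,0,0,0],
  ],
)

```text
t: 23.13
position: [0.6048, 0.1296, 0.0243]
orientation: [0.0, 0.712, 0.702, 0.0]
force: [-0.2, -1.4, -1.9]
finger_gap: 0.0333
grip_force: 35.2
```

Released, then raised and swung aside toward the robot for a clear view.

>>> send_rows(
  increments=[
    [0.2,0,0,0.0005,0,0,0],
    [0.6,0,0,0,0,0,0],
    [0.6,0,0,0,0,0,0],
    [0.6,0,0,0,0,0,0],
    [0.6,0,0,0,0,0,0],
    [0.6,0,0,-0.015,0,0,0],
    [0.6,0,0,-0.035,0,0,0],
    [0.6,0,0,-0.035,0,0,0],
    [0.6,0,0,-0.035,0,0,0],
    [0.6,0,0,-0.03,0,0,0],
  ],
)

```text
t: 23.97
position: [0.6051, 0.1297, 0.1762]
orientation: [0.001, 0.712, 0.702, 0.001]
force: [1.0, -0.1, -0.9]
finger_gap: 0.0514
grip_force: 0.0
```

>>> send_rows(
  increments=[
    [0.6,0.02,-0.035,0,0,0,0],
    [0.6,0.02,-0.035,0,0,0,0],
    [0.6,0.02,-0.035,0,0,0,0],
    [0.6,0.02,-0.035,0,0,0,0],
    [0.6,0.02,-0.035,0,0,0,0],
    [0.6,0.02,-0.035,0,0,0,0],
    [0.6,0.02,-0.035,0,0,0,0],
    [0.6,0.02,-0.035,0,0,0,0],
    [0.6,0,0,0,0,0,0],
    [0.6,0,0,0,0,0,0],
  ],
)

```text
t: 24.8
position: [0.3252, 0.2942, 0.1741]
orientation: [0.0, 0.71, 0.704, 0.0]
force: [0.3, -0.2, 0.2]
finger_gap: 0.0512
grip_force: 0.0
```

```bash
python3 - <<'E'
from meas import *
im=shot("top","pics/t6.png");im2=shot("scene","pics/s6.png")
a=cv2.resize(im[78:222,260:450],None,fx=2.1,fy=2.5,interpolation=cv2.INTER_CUBIC);b=cv2.resize(im2[160:304,170:350],None,fx=2.2,fy=2.5,interpolation=cv2.INTER_CUBIC)
cv2.imwrite("pics/c6.png",np.hstack([a,b]))
hsv=cv2.cvtColor(im,cv2.COLOR_BGR2HSV).astype(int);H,S,V=hsv[...,0],hsv[...,1],hsv[...,2]
m=(S>85)&(H<22);m[145:]=0;m[:,405:]=0;blob(im,m,(378,125),0.036,"ammonite")
blob(im,(S>60)&(H<25),(313,126),0.038,"slab")
m=(H>26)&(V<60)&(S>40);m[:165]=0;blob(im,m,(314,181),0.036,"crystal");trays(im)
E
```

```text
ammonite rect c [605.1 -19.8] mean [605.3 -19.3] size [55.5 54.1] long deg 88.4 n 510 bbox [364 112  26  25]
slab rect c [603.2 129.2] mean [602.7 129.4] size [64.7 38.4] long deg 88.7 n 497 bbox [295 118  30  18]
crystal rect c [483.7 120.8] mean [484.6 119.8] size [24.1 91. ] long deg 90.1 n 349 bbox [294 174  42  12]
oblong [603.7 129.1] size [101.7 126.1] x-axis deg 90.2
round [606.5 -19.5] size [101.7 126.2] x-axis deg 90.9
slot [484.  122.6] size [125.5 101.3] x-axis deg 88.5
spare [487.1 -17.2] size [126.9 100.9] x-axis deg 88.6
```

View pics/c6.png

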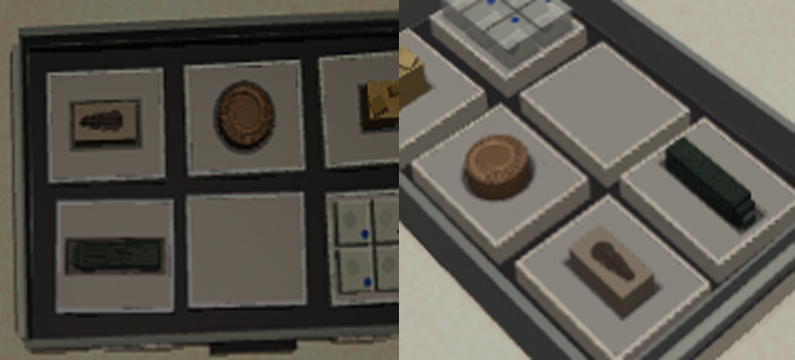

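All three specimens sit inside the dark margins of their own pockets: slab (left tile 103,122), ammonite (245,117), crystal (115,255). They are within about 2 mm of the tray centres and look level. The pyrite is untouched.

```bash
python3 -c "
from workcell import ctrl
print(ctrl.close_job())"
```

```text
the job is handed in; nothing more can be done
None
```

I seated the ammonite, crystal and slab in their own pockets, left the pyrite untouched, and handed the job in at about 25 s; `close_job` returned no verdict, and I judged full seating from the pictures and release heights.

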